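# Fit and latch the hold-down plate of a sample-cup station

## Task

Pick the aluminium hold-down plate up by its black handle and lower it, level and gently, over the two brass guide pins of the sample station until it lies flat on the deck (either way round will do); do not drop it or let it cant on the pins. Then push the orange latch tab all the way in so that its tongue holds the plate down, and let go of everything. Leave the beaker, the amber bottle and the blue-capped jar where they stand.

Things in the scene. Friction and masses are not known exactly. Their poses are not given: they have to be found in the camera images.
- plate_handle (a point): Centre of the plate's black handle bar: 70 mm long (y), 16 mm wide (x), 18 mm high, on two posts 27 mm either side of the middle. 43 mm above the plate's underside (bar spans 34 to 52 mm above it), straight above the plate's centre, where the plate balances. z up when flat.
- plate: Loose aluminium hold-down plate, 116 (x) by 200 (y) by 12 mm, 0.4 to 0.65 kg, origin at the centre of its underside. Two 15 mm guide holes on its y axis 75 mm either side of centre; six round windows only show the cups. Same after half a turn. Starts flat on a 4 mm black mat, its y within 0.5 rad of world y, the station's within 0.3.
- deck (a point): Centre of the flat steel deck (132 mm in x, 216 mm in y) on the fixed sample station, 40 mm above the table, z up. A seated plate lies on it, centred, its underside at this height, its y axis along the deck's y. The latch sits on a dark bracket beyond the deck's +y end.
- pin_a (a point): Tip of the guide pin 75 mm from the deck centre along deck +y: brass, upright, 12 mm in diameter, standing 45 mm above the deck, its top 12 mm tapering to 5 mm.
- pin_b (a point): Tip of the like guide pin 75 mm from the deck centre along deck -y.
- latch_tab (a point): Middle of the outer face (away from the deck) of the orange latch tab: upright, 36 mm wide (deck x), 8 mm thick (deck y), from 54 to 94 mm above the table; this point is at 76 mm. Pushed along deck -y. Beyond the tab the space is free down to the bracket, 50 mm above the table (two low side cheeks reach 60 mm).
- latch (a joint): Travel of the slide latch in metres: 0 fully out, 0.026 fully in (end stop). It stays where it is left and needs about 3 N. Fully in, its tongue overlaps the seated plate's end by 14 mm, 2 mm above the plate's top. It starts 0 to 4 mm in, clear of the plate.
- beaker: Glass beaker, 70 mm wide, 90 mm high, loose, to be left alone; origin at the centre of its underside.
- reagent_bottle: Amber bottle, 66 mm wide, 150 mm high, loose, to be left alone; origin at the centre of its underside.
- jar: Glass jar with a blue cap, 60 mm wide, 75 mm high, loose, to be left alone; origin at the centre of its underside.

How it is judged (in metres and radians):
On the way:
1. the plate lies flat on the deck over both pins while the latch is still out (horizontal distance between plate_handle and deck below 0.005 m and angle between the y axis of plate and the y axis of deck, either way round below 0.06 rad and z of plate in the frame of deck below 0.002 m and angle between plate's own z axis and vertical below 0.025 rad and value of joint latch below 0.012 m), for 0.2 s.
At the end, for the whole second after the job is handed in: The plate is at rest on the deck over both pins: centre within 5 mm, turned less than 0.06 rad, underside within 2 mm of the deck, tilted less than 0.025 rad; the latch is at least 20 mm in (of 26) (horizontal distance between plate_handle and deck below 0.005 m and angle between the y axis of plate and the y axis of deck, either way round below 0.06 rad and z of plate in the frame of deck below 0.002 m and angle between plate's own z axis and vertical below 0.025 rad and value of joint latch above 0.02 m and linear speed of plate below 0.02 m/s); the robot touches nothing.
It fails at once if the plate is canted more than 10 degrees (0.17 rad) while over the pins (its centre within 25 mm of the deck's and its underside less than 45 mm above the deck) (horizontal distance between plate and deck below 0.025 m and z of plate in the frame of deck below 0.045 m and angle between plate's own z axis and vertical above 0.17 rad).
It fails at once if the plate is dropped or slammed down: faster than 0.4 m/s while over the pins (same region) (horizontal distance between plate and deck below 0.025 m and z of plate in the frame of deck below 0.045 m and linear speed of plate above 0.4 m/s).
It fails at once if the beaker, the amber bottle or the jar is moved more than 30 mm (distance of any of beaker, reagent_bottle, jar from where it was at the start of the episode above 0.03 m).
It also fails if it takes over 58 s, if anything falls off the work surface, if the arm or the gripper's body presses on something with over 40 N, if the wrist force passes 120 N, or if a joint passes its speed limit or range.

## Robot

A 7-joint arm with a two-finger parallel gripper is mounted at the origin on the work surface. World frame = base frame: x ahead of the robot, y to its left, z up, the work surface at z = 0. Lengths are in mm, angles in degrees, forces in N, time in s.
With the tool pointing down it reaches from about 350 to 900 mm from the base axis. Payload 19.9 kg.
Tool frame: the origin (TCP) lies midway between the tips of the shut fingers; the grasp point (between the pads) lies 19 mm behind it; z points along the fingers, y is the direction in which the jaws open and shut (so a half turn about z gives the same grasp; the last joint's range is limited). The gripper opens to 94 mm and grips with 3 to 60 N. Pads are 16 mm wide; open, the fingers measure 119 mm over their backs; the gripper's body (75 mm by 177 mm) begins 78 mm behind the grasp point.
Start: joints at [61.221, 23.915, -0.59, 92.452, 0.269, 63.638, -3.037], TCP at [277.904, -559.791, 180.825] pointing down, gripper open.
Joint ranges: [-161.28, 161.28], [-22.2, 115.67], [-73.04, 71.86], [3.21, 147.25], [-68.34, 248.33], [10.77, 114.83], [-161.83, 161.83]. Speed limits (degrees/s): [108.29, 108.29, 136.94, 136.94, 172.46, 172.46, 172.46].

## Interface

Orientations are given as a 3x3 rotation matrix whose columns are the frame's x, y, z axes.
In Python, from workcell import readout, imaging, ctrl gives the robot as it stands.
- The arm moves only by the shell command python3 -m pendant 'ROWS' [FORCE]. ROWS is JSON, a list that holds one entry, the list of rows, each a list of 7 numbers: the shift along the tool's x, y, z normalised to -1 to 1, where 1 is 150 mm, then the turn, a rotation vector about the tool's x, y, z normalised to -1 to 1, where 1 is pi rad, then the opening, from 0 (shut) to 1 (fully open). In form: [[[x, y, z, ax, ay, az, claw], ...]]. A call has 1 to 5 rows; each row is the pose to reach, as a shift and turn from the pose commanded when the call began, along the tool's axes at that moment, turning the shorter way round; what a row does not reach only later rows make up. A row lasts 1/10 s, in which the tool goes at most 50 mm and 8.59 degrees, less where a joint would pass 70% of its speed; a pose out of reach is approached as far as the arm can. A call with a number of a shift or a turn outside -1 to 1 is refused whole. A call with a gripper value outside its range is refused whole. The fingers move at their own pace and stop on an object; FORCE is the grip in N (left out, the last holds). Time passes only in rows, so rows that repeat a pose let the fingers close. It gives the time, the measured TCP pose, the force and the opening at its end, in the units of the state.
- readout.get_state(): the state, without advancing time (a new reading comes with each control period).
- imaging.capture(name): name is "side" or "top"; returns the picture (420x560x3 uint8, red, green, blue); there is no depth.
- imaging.camera_params(name): a dict with "fovy" (degrees; the focal length in pixels is half the picture's height over the tangent of half this angle, whatever the lens; pixels are square), "cx", "cy" (the principal point, pixels), "dist" ([k1, k2, p1, p2, k3] as OpenCV has them; the pictures are not rectified), "position" and "attitude" of the camera in the world. Camera axes: x right, y down, z forward; pixel columns grow to the right and rows downward; lengths in mm; the calibration is good to about 2 mm. A picture is of the moment at which its call begins. camera_params takes no time and is no camera call.
- ctrl.sign_off(): hands the job in, once; it reports no verdict.
Trained networks look in the newest picture that a camera, given by its name, has taken for a name from the list of things; names that differ only in an ending like _2 or _b are one class to them, and where a whole thing is asked for, a point or a joint stands for the part that bears it (a point fixed in the world has none). Each returns a list of dicts, best first, with "confidence" (0 to 1); they miss things now and then, are a little off and sometimes report something else, mostly with a low value. They report only what shows in the picture. A call takes as long as a camera call.
- imaging.recognise(camera, thing): "box" ([left, top, right, bottom] as shares, 0 to 1, of the picture: columns of its width, rows of its height, round what is visible of it).
- imaging.cut_out(camera, thing): "region" (420x560 bool, what is visible of it) and "box" ([left, top, right, bottom] as shares, 0 to 1, of the picture: columns of its width, rows of its height, round what is visible of it).
The state is a dict: "t": time; "joint_positions": joint angles; "qd": joint speeds; "effort": joint torques, N m; "position": TCP position; "orientation": TCP orientation; "ft_force": force on the tool from outside, world axes, zero at the start; "moment": the same for the moment, N m; "finger_gap": finger opening in mm.
Only numpy, scipy, OpenCV 4.12 (cv2) and the standard library are available. Lean on these libraries where they do the work, as an engineer would, in place of code of your own. Each camera call takes 0.05 s, during which the arm holds its last target.

## Working session

There is one attempt and no reset: what is moved stays moved. The work goes in short steps, Python scripts to look and compute and a shell command to move; the robot and the scene stay as the last step left them, time stands still between calls to the robot, and variables do not carry over. Pictures are saved under pics/ and viewed, and the job is handed in when it is done.

```bash
ls; mkdir -p pics
python3 - <<'E'
from workcell import readout, imaging, ctrl
import cv2
s=readout.get_state()
for k in s: print(k,s[k])
for n in ("side","top"):
    print(n,imaging.camera_params(n))
    im=imaging.capture(n); cv2.imwrite(f"pics/{n}0.png",im[:,:,::-1])
E
```

```text
pics
t 0.0
joint_positions [61.21851954 23.94804676 -0.58950092 92.48548235  0.26868435 63.63693809
 -3.0371841 ]
qd [-0.04393203  0.02147729 -0.08170275 -0.05419738 -0.0689021   0.08264357
 -0.0845327 ]
effort [ 6.44533839e-05 -8.51235437e+01  6.39102850e-01 -4.25996447e+01
 -4.89131617e-02  1.85332383e-02  1.21786898e-04]
position [ 277.73609718 -559.45057741  180.22558563]
orientation [[ 8.95691136e-01  4.44676301e-01 -6.12733113e-04]
 [ 4.44676715e-01 -8.95690538e-01  1.03890148e-03]
 [-8.68443844e-05 -1.20300299e-03 -9.99999273e-01]]
ft_force [-0.26928402 -0.84413701 -0.32347794]
moment [-0.04358656 -0.00241784 -0.01804107]
finger_gap 93.84084992709103
side {'fovy': 47.65275613274541, 'cx': 279.7227855773613, 'cy': 207.08735787697873, 'dist': array([-0.13218889,  0.        ,  0.        ,  0.        ,  0.        ]), 'position': array([272.43327413, 900.30374855, 679.08879518]), 'attitude': array([[-0.92738909, -0.20637097,  0.31202643],
       [-0.37406678,  0.50073783, -0.78059956],
       [ 0.00484965, -0.84063824, -0.54157533]])}
top {'fovy': 53.77759367895011, 'cx': 275.0011757383698, 'cy': 208.0582506897485, 'dist': array([-0.06196503,  0.        ,  0.        ,  0.        ,  0.        ]), 'position': array([463.5558957 ,  21.29691872, 913.6184105 ]), 'attitude': array([[ 4.96621402e-04, -9.85912949e-01,  1.67258511e-01],
       [-9.99991351e-01,  2.01025264e-04,  4.15411159e-03],
       [-4.12921559e-03, -1.67259127e-01, -9.85904323e-01]])}
```

View pics/top0.png

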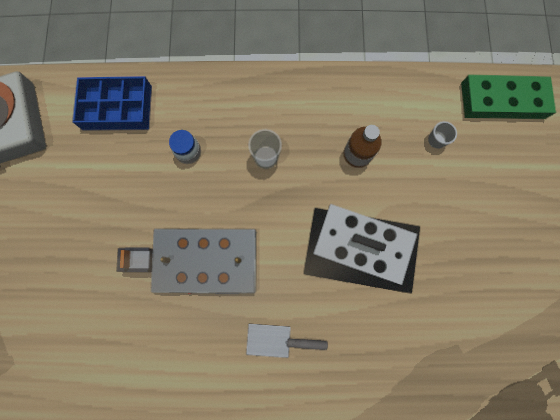

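View pics/side0.png

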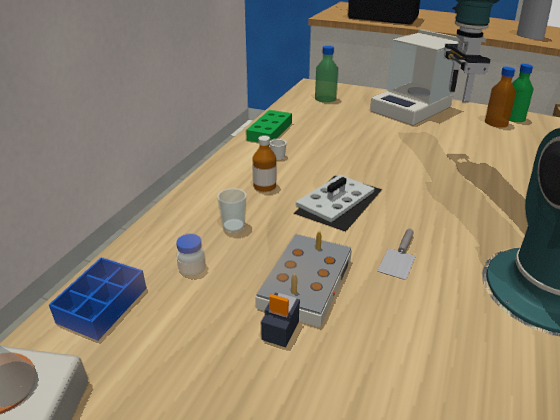

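The top view shows the plate on its mat at about (367,243), the handle at (369,242), the deck at (204,261), the pins at (166,259) and (238,261), and the latch at (122,259). The jar, beaker and bottle are further out, at rows 130–160. Next I zoom in.

```bash
cat > h.py <<'E'
import numpy as np, cv2
from workcell import readout, imaging
def cam(n):
    p=imaging.camera_params(n); f=210/np.tan(np.radians(p['fovy'])/2)
    K=np.array([[f,0,p['cx']],[0,f,p['cy']],[0,0,1]]); return K,np.array(p['dist']),np.array(p['position']),np.array(p['attitude'])
def ray(n,px):
    K,d,c,R=cam(n); u=cv2.undistortPoints(np.array(px,float).reshape(-1,1,2),K,d).reshape(-1,2)
    v=np.c_[u,np.ones(len(u))]@R.T; return c,v
def onz(n,px,z):
    c,v=ray(n,px); return c+v*((z-c[2])/v[:,2])[:,None]
def proj(n,X):
    K,d,c,R=cam(n); X=np.array(X,float).reshape(-1,3)
    rv=cv2.Rodrigues(R.T)[0]; return cv2.projectPoints(X,rv,-R.T@c,K,d)[0].reshape(-1,2)
E
python3 - <<'E'
import cv2
a=cv2.imread('pics/top0.png')
cv2.imwrite('pics/top0_plate.png',cv2.resize(a[195:300,295:430],None,fx=5.9,fy=5.7,interpolation=cv2.INTER_CUBIC)[:600,:800])
cv2.imwrite('pics/top0_deck.png',cv2.resize(a[215:305,110:265],None,fx=5,fy=5,interpolation=cv2.INTER_CUBIC))
b=cv2.imread('pics/side0.png')
cv2.imwrite('pics/side0_deck.png',cv2.resize(b[225:345,250:360],None,fx=5,fy=5,interpolation=cv2.INTER_CUBIC))
cv2.imwrite('pics/side0_plate.png',cv2.resize(b[170:230,290:390],None,fx=8,fy=8,interpolation=cv2.INTER_CUBIC))
E
```

```text
(no output)
```

View pics/top0_plate.png

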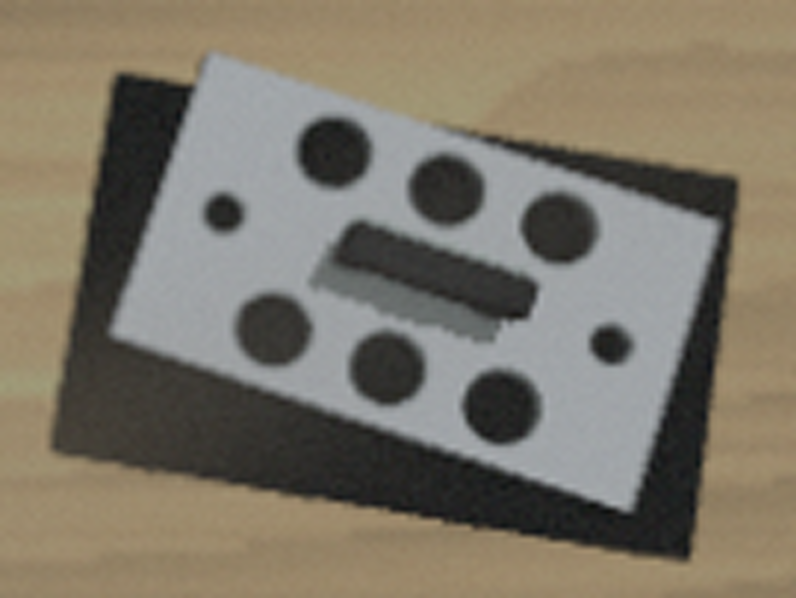

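View pics/top0_deck.png

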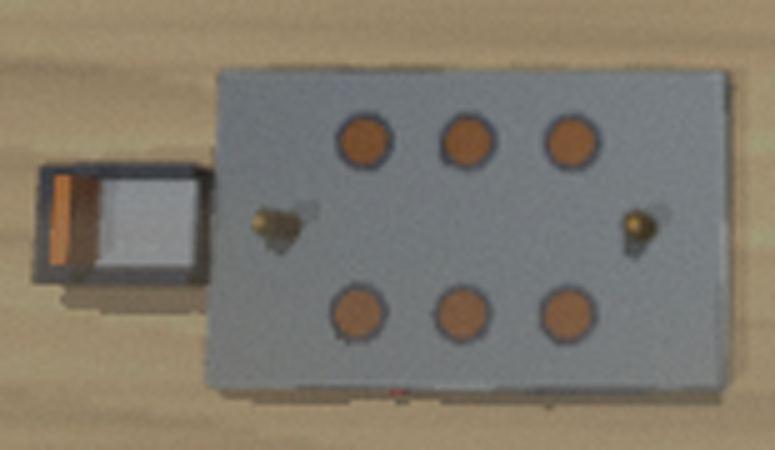

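View pics/side0_deck.png

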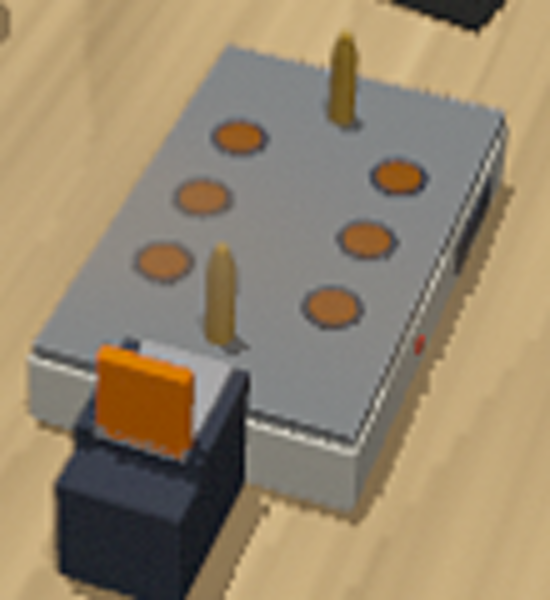

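View pics/side0_plate.png

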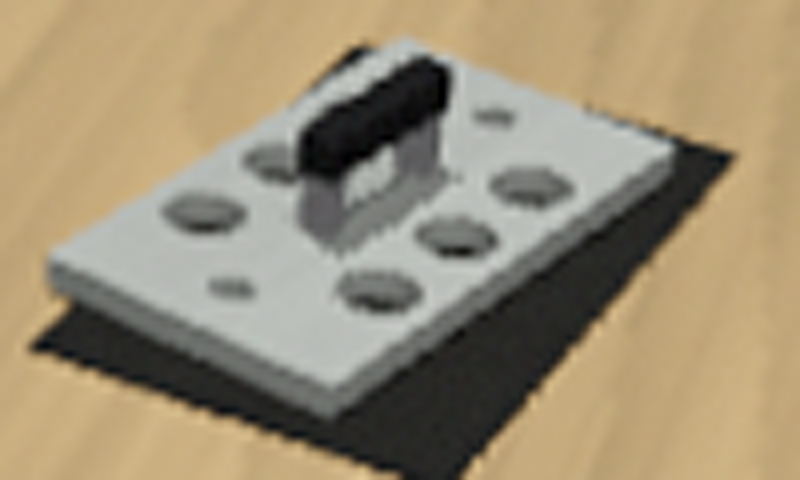

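```bash
cat > fit.py <<'E'
from h import *
from scipy.optimize import least_squares
def un(p,o,f): p=np.array(p,float); return (p+.5)/np.array(f)-.5+np.array(o)
def P(q,L):
    c,s=np.cos(q[2]),np.sin(q[2]); L=np.array(L,float)
    return np.c_[q[0]+c*L[:,0]-s*L[:,1],q[1]+s*L[:,0]+c*L[:,1],L[:,2]]
def fit(obs,q0,verbose=True,off=False):
    # obs: list of (camera, px Nx2, local Nx3)
    r=lambda q: np.concatenate([(proj(n,P(q,L))-px).ravel() for n,px,L in obs])
    s=least_squares(r,q0,x_scale=[1,1,.01],loss='soft_l1')
    if verbose:
        print(s.x[:2].round(2),np.degrees(s.x[2]).round(2)); print(r(s.x).reshape(-1,2).round(1).tolist())
    return s.x
E
python3 - <<'E'
from fit import *
# plate local: x along world +x (image up), y world +y (image left)
o,f=(295,195),(5.9,5.7)
z=16
pt=un([(205,52),(722,220),(633,513),(108,337),(223,213),(612,345)],o,f)
Lp=[(58,100,z),(58,-100,z),(-58,-100,z),(-58,100,z),(0,75,z),(0,-75,z)]
o,f=(290,170),(8,8)
ps=un([(50,262),(405,40),(672,150),(335,388),(232,288),(493,117)],o,f)
for ob in ([('top',pt,Lp)],[('side',ps,Lp)],[('top',pt,Lp),('side',ps,Lp)]): fit(ob,[400,-150,-.3])
dt=un([(220,70),(727,70),(725,388),(207,386),(262,222),(638,222)],(110,215),(5,5))
Ld=[(66,108,40),(66,-108,40),(-66,-108,40),(-66,108,40),(0,75,85),(0,-75,85)]
ds=un([(35,352),(230,46),(505,118),(350,438),(222,245),(345,35)],(250,225),(5,5))
for ob in ([('top',dt,Ld)],[('side',ds,Ld)],[('top',dt,Ld),('side',ds,Ld)]): fit(ob,[380,150,0])
E
```

```text
[ 537.62 -171.12] -19.2
[[0.5, 0.1], [-0.5, 0.2], [-0.4, -0.3], [0.4, 0.0], [0.2, 0.3], [-0.2, -0.3]]
[ 537.89 -170.  ] -19.42
[[-0.3, -0.5], [-0.5, -0.2], [0.3, -0.3], [-0.2, 0.3], [0.3, 0.4], [0.3, 0.2]]
[ 537.79 -170.91] -19.28
[[0.5, -0.0], [-0.6, 0.2], [-0.5, -0.4], [0.3, -0.1], [0.1, 0.2], [-0.3, -0.3], [-0.1, -0.6], [-0.5, -0.3], [0.4, -0.5], [0.1, 0.1], [0.5, 0.2], [0.3, -0.0]]
[501.   175.59] 0.11
[[0.3, 0.2], [-0.1, 0.2], [-0.1, -0.2], [0.2, -0.2], [0.1, -0.0], [-0.3, 0.1]]
[501.03 177.79] -0.34
[[-1.0, -1.1], [-0.5, -0.2], [0.4, -1.1], [0.6, 0.4], [-0.1, 1.0], [0.3, 0.3]]
[501.15 176.14] -0.06
[[0.1, 0.0], [-0.3, 0.2], [-0.5, -0.1], [-0.2, -0.4], [-0.1, -0.2], [-0.6, 0.1], [-0.6, -1.5], [-0.6, -0.6], [0.4, -1.7], [1.2, -0.2], [0.4, 0.5], [0.4, -0.2]]
```

The two cameras agree to about 1–2 mm. The plate is at (537.8, −170.9), yaw −19.3°. The deck is at (501, 176), yaw about 0°. Next I locate the bystanders and work out the first moves.

```bash
cat >> h.py <<'E'
def rows(target_xyz, yaw_ydir=None, st=None, base=None):
    """tool-frame normalised shift (and az turn) to go from the measured pose (or base pos,R) to target"""
    st=st or readout.get_state(); R=np.array(st['orientation']) if base is None else base[1]; p=np.array(st['position']) if base is None else base[0]
    d=R.T@(np.array(target_xyz)-p)/150
    rv=None
    if yaw_ydir is not None:
        a=yaw_ydir; Y=np.array([np.cos(a),np.sin(a),0]); Z=np.array([0,0,-1.]); X=np.cross(Y,Z)
        T=np.c_[X,Y,Z]; rv=cv2.Rodrigues(R.T@T)[0].ravel()/np.pi
    print('shift',d.round(4),'turn',None if rv is None else rv.round(4)); return d,rv
E
python3 - <<'E'
from h import *
for t in ('beaker','reagent_bottle','jar'):
    for n in('top','side'):
        for r in imaging.recognise(n,t)[:1]:
            b=np.array(r['box'])*[560,420,560,420]; print(t,n,b.round(),round(r['confidence'],2), 'base', onz(n,[((b[0]+b[2])/2,b[3])],0).round())
# clipping body circle
print(rows([537.8,-170.9,150],np.radians(-19.28)))
E
```

```text
beaker top [248. 130. 285. 171.] 0.97 base [[704.  44.   0.]]
beaker side [216. 191. 244. 233.] 0.97 base [[732.  76.   0.]]
reagent_bottle top [342. 128. 382. 167.] 0.67 base [[ 714. -174.    0.]]
reagent_bottle side [251. 131. 280. 192.] 0.63 base [[ 728. -133.    0.]]
jar top [171. 128. 201. 164.] 0.77 base [[721. 229.   0.]]
jar side [180. 233. 206. 275.] 0.56 base [[737. 244.   0.]]
shift [ 2.7047 -1.5513  0.2051] turn [-1.000e-04 -0.000e+00 -2.462e-01]
(array([ 2.7046807 , -1.55132988,  0.2051202 ]), array([-7.55047853e-05, -1.68152318e-05, -2.46200776e-01]))
```

```bash
python3 -m pendant '[[[0.9,-0.5,0.05,0,0,-0.1,1],[0.9,-0.5,0.05,0,0,-0.1,1],[0.9,-0.5,0.05,0,0,-0.1,1],[0.9,-0.5,0.05,0,0,-0.1,1]]]' 20
python3 -c "
from h import *
rows([537.8,-170.9,150],np.radians(-19.28)); print(readout.get_state()['position'])"
```

```text
t: 0.8
position: [369.5, -427.3, 173.4]
orientation: [[0.709, 0.705, 0.001], [0.705, -0.709, 0.002], [0.002, -0.0, -1.0]]
ft_force: [0.3, -0.9, -0.1]
finger_gap: 94.2
shift [ 2.001  -0.42    0.1601] turn [ 1.000e-04 -6.000e-04 -1.437e-01]
[ 369.45529649 -427.31359016  173.40308225]
```

```bash
python3 -m pendant '[[[0.98,-0.2,0.08,0,0,-0.14,1],[0.98,-0.2,0.08,0,0,-0.14,1],[0.98,-0.2,0.08,0,0,-0.14,1],[0.98,-0.2,0.08,0,0,-0.14,1]]]'
python3 -c "
from h import *
rows([537.8,-170.9,150],np.radians(-19.28)); print(readout.get_state()['position'])"
```

```text
t: 1.2
position: [453.0, -302.5, 161.2]
orientation: [[0.336, 0.942, 0.001], [0.942, -0.336, 0.002], [0.002, 0.0, -1.0]]
ft_force: [-0.7, -1.2, 0.1]
finger_gap: 94.0
shift [1.016  0.2376 0.0772] turn [ 0.0001 -0.0007 -0.0021]
[ 452.97136225 -302.46648737  161.23809969]
```

```bash
python3 -m pendant '[[[1,0.238,0.077,0,0,-0.002,1],[1,0.238,0.077,0,0,-0.002,1],[1,0.238,0.077,0,0,-0.002,1],[1,0.238,0.077,0,0,-0.002,1],[1,0.238,0.077,0,0,-0.002,1]]]'
python3 - <<'E'
from h import *
rows([537.8,-170.9,28],np.radians(-19.28)); print(readout.get_state()['position'])
for n in ('top','side'):
    a=imaging.capture(n)[:,:,::-1]; cv2.imwrite(f'pics/{n}1.png',a)
b=cv2.imread('pics/side1.png'); cv2.imwrite('pics/side1z.png',cv2.resize(b[120:240,270:410],None,fx=5,fy=5,interpolation=cv2.INTER_CUBIC))
E
```

```text
t: 1.7
position: [535.7, -179.1, 149.6]
orientation: [[0.341, 0.94, -0.0], [0.94, -0.341, 0.0], [0.0, -0.0, -1.0]]
ft_force: [-0.3, -0.5, 0.4]
finger_gap: 94.2
shift [ 0.0557 -0.0052  0.8106] turn [-0.0001 -0.0001 -0.0035]
[ 535.72862636 -179.06329317  149.58564124]
```

View pics/side1z.png

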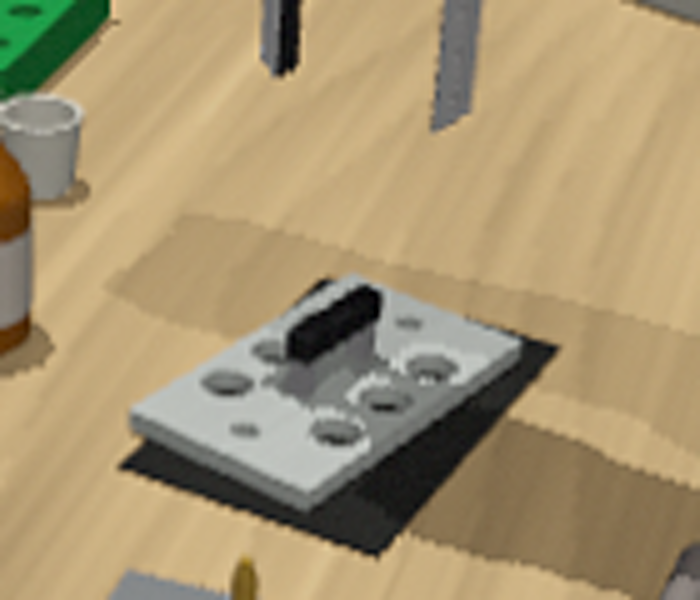

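View pics/top1.png

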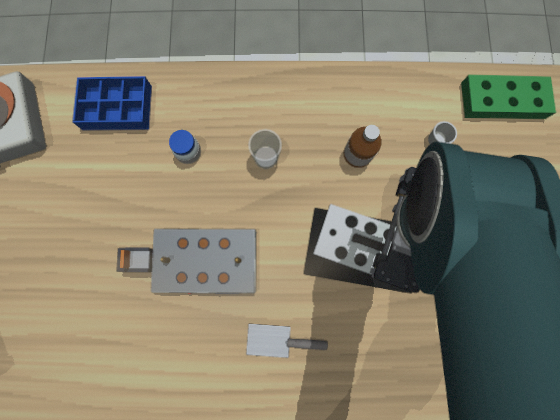

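The fingers hang open above the plate, straddling the handle, and the bottle is clear. I descend now.

```bash
python3 -m pendant '[[[0.056,-0.005,0.3,0,0,-0.0035,1],[0.056,-0.005,0.55,0,0,-0.0035,1],[0.056,-0.005,0.72,0,0,-0.0035,1],[0.056,-0.005,0.8,0,0,-0.0035,1],[0.056,-0.005,0.8,0,0,-0.0035,1]]]'
python3 - <<'E'
from h import *
rows([537.8,-170.9,28],np.radians(-19.28)); print(readout.get_state()['position'])
for n in ('top','side'):
    a=imaging.capture(n)[:,:,::-1]; cv2.imwrite(f'pics/{n}2.png',a)
b=cv2.imread('pics/side2.png'); cv2.imwrite('pics/side2z.png',cv2.resize(b[120:240,270:410],None,fx=5,fy=5,interpolation=cv2.INTER_CUBIC))
E
```

```text
t: 2.3
position: [536.3, -173.0, 28.9]
orientation: [[0.334, 0.943, -0.002], [0.943, -0.334, 0.0], [-0.0, -0.002, -1.0]]
ft_force: [0.5, 0.4, 1.0]
finger_gap: 93.9
shift [0.0164 0.0045 0.006 ] turn [-0.0006  0.0001 -0.0012]
[ 536.34169921 -172.98587941   28.89926592]
```

View pics/side2z.png

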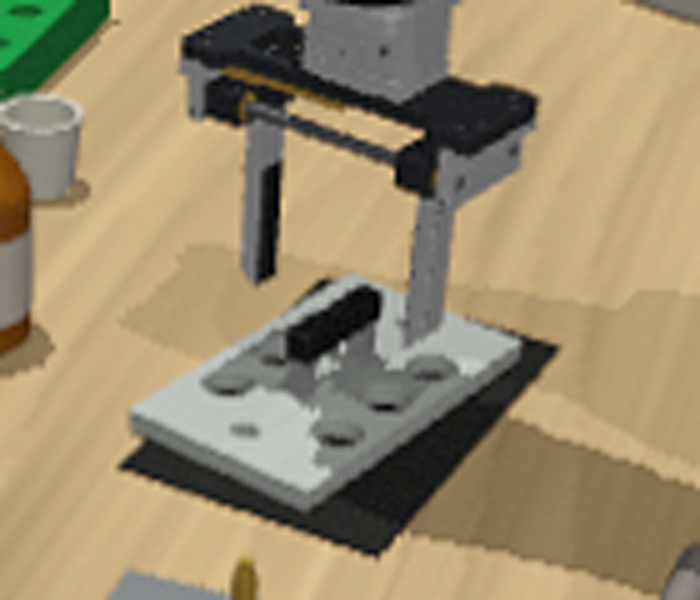

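The fingers straddle the bar. I make a 2 mm correction along the bar and then close.

```bash
python3 -m pendant '[[[0.016,0.004,0,0,0,-0.001,1],[0.016,0.004,0,0,0,-0.001,0.4],[0.016,0.004,0,0,0,-0.001,0.1],[0.016,0.004,0,0,0,-0.001,0.0],[0.016,0.004,0,0,0,-0.001,0]]]' 25
python3 -m pendant '[[[0,0,0,0,0,0,0],[0,0,0,0,0,0,0],[0,0,0,0,0,0,0],[0,0,0,0,0,0,0]]]' 40
python3 -c "
from h import *
rows([537.8,-170.9,28],np.radians(-19.28)); s=readout.get_state();print(s['moment'])"
```

```text
t: 2.9
position: [538.8, -170.0, 29.9]
orientation: [[0.329, 0.944, 0.0], [0.944, -0.329, -0.0], [0.0, 0.0, -1.0]]
ft_force: [0.8, -0.1, 1.1]
finger_gap: 65.4
t: 3.3
position: [538.8, -169.9, 29.8]
orientation: [[0.329, 0.944, -0.0], [0.944, -0.329, 0.0], [0.0, -0.0, -1.0]]
ft_force: [0.1, -0.8, 0.4]
finger_gap: 33.6
shift [-0.0084 -0.0041  0.0117] turn [-0.     -0.      0.0003]
[ 0.00045286 -0.06067447  0.03699604]
```

```bash
python3 -m pendant '[[[0,0,0,0,0,0,0],[0,0,0,0,0,0,0],[0,0,0,0,0,0,0],[0,0,0,0,0,0,0],[0,0,0,0,0,0,0]]]' 50
python3 -c "
from h import *
s=readout.get_state();print(s['moment'],s['ft_force'],s['position'])"
```

```text
t: 3.8
position: [538.8, -169.9, 29.8]
orientation: [[0.329, 0.944, -0.0], [0.944, -0.329, 0.0], [0.0, -0.0, -1.0]]
ft_force: [-0.3, -0.4, 0.1]
finger_gap: 13.6
[ 0.05383738  0.09970713 -0.03192842] [-0.27983374 -0.36883374  0.13436957] [ 538.75775916 -169.89971136   29.77977811]
```

```bash
python3 -m pendant '[[[0,0,0,0,0,0,0],[0,0,0,0,0,0,0]]]' 50
python3 - <<'E'
from h import *
s=readout.get_state();print(s['moment'],s['ft_force'],s['position'])
for n in ('top','side'):
    a=imaging.capture(n)[:,:,::-1]; cv2.imwrite(f'pics/{n}3.png',a)
b=cv2.imread('pics/side3.png'); cv2.imwrite('pics/side3z.png',cv2.resize(b[120:240,270:410],None,fx=5,fy=5,interpolation=cv2.INTER_CUBIC))
E
```

```text
t: 4.0
position: [538.7, -169.9, 29.7]
orientation: [[0.329, 0.944, -0.0], [0.944, -0.329, 0.0], [0.0, -0.0, -1.0]]
ft_force: [-0.6, -0.1, -0.2]
finger_gap: 13.5
[ 0.09041476  0.13723612 -0.01499164] [-0.60308866 -0.138438   -0.20976157] [ 538.72380609 -169.88487263   29.74723453]
```

View pics/side3z.png

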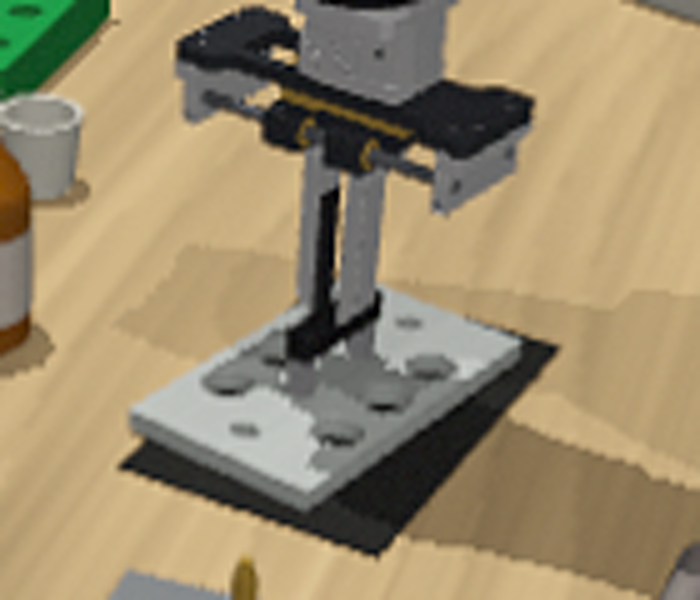

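The fingers hold the middle of the bar and the plate has not moved. I lift slowly.

```bash
python3 -m pendant '[[[0,0,-0.03,0,0,0,0],[0,0,-0.08,0,0,0,0],[0,0,-0.15,0,0,0,0],[0,0,-0.2,0,0,0,0],[0,0,-0.2,0,0,0,0]]]' 60
python3 -c "
from h import *
s=readout.get_state();print(s['moment'],s['ft_force'],s['position'])"
python3 -m pendant '[[[0,0,-0.1,0,0,0,0],[0,0,-0.3,0,0,0,0],[0,0,-0.5,0,0,0,0],[0,0,-0.55,0,0,0,0],[0,0,-0.55,0,0,0,0]]]'
python3 - <<'E'
from h import *
s=readout.get_state();print(s['moment'],s['ft_force'],s['position'])
for n in ('top','side'):
    a=imaging.capture(n)[:,:,::-1]; cv2.imwrite(f'pics/{n}4.png',a)
b=cv2.imread('pics/side4.png'); cv2.imwrite('pics/side4z.png',cv2.resize(b[80:220,270:410],None,fx=4,fy=4,interpolation=cv2.INTER_CUBIC))
E
```

```text
t: 4.6
position: [539.6, -170.2, 61.3]
orientation: [[0.329, 0.944, 0.002], [0.944, -0.329, -0.001], [-0.0, 0.002, -1.0]]
ft_force: [-0.6, 0.5, -5.3]
finger_gap: 13.2
[-0.01174164 -0.08498906 -0.02328856] [-0.58604023  0.49052209 -5.33811512] [ 539.55519755 -170.16747352   61.26822834]
t: 5.1
position: [539.2, -170.1, 143.3]
orientation: [[0.329, 0.944, 0.002], [0.944, -0.329, -0.001], [-0.0, 0.002, -1.0]]
ft_force: [0.4, -0.8, -5.8]
finger_gap: 13.4
[ 0.01216431 -0.01316842 -0.06169647] [ 0.35186204 -0.8090664  -5.78667579] [ 539.23779805 -170.14714809  143.27982632]
```

View pics/side4z.png

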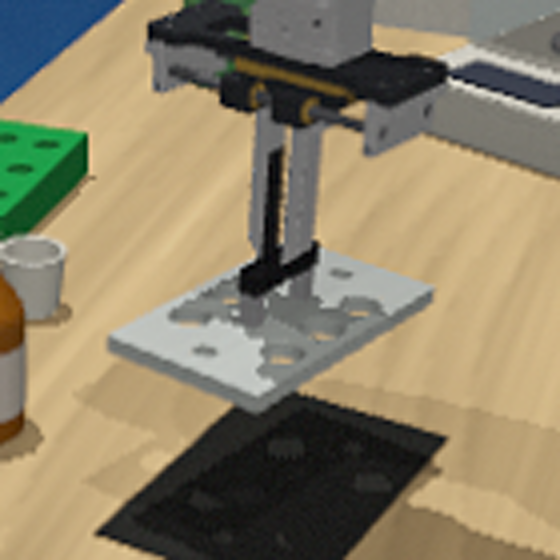

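View pics/top4.png

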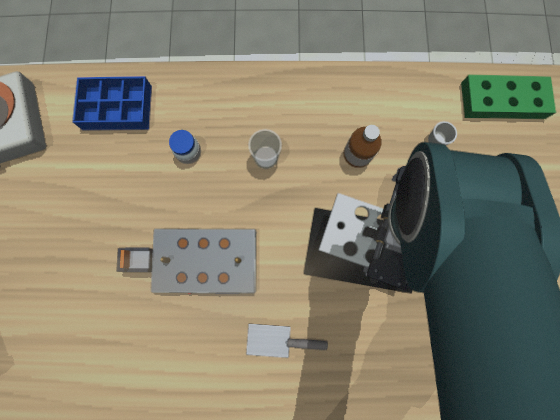

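The plate is held level at about 5.5 N. I carry it over the deck.

```bash
python3 -c "
from h import *
rows([501.5,176.5,145],0.0)"
python3 -m pendant '[[[0.15,-0.02,0,0,0,-0.02,0],[0.35,-0.04,0,0,0,-0.04,0],[0.6,-0.05,0,0,0,-0.06,0],[0.85,-0.06,0,0,0,-0.08,0],[1,-0.07,0,0,0,-0.107,0]]]'
python3 -c "
from h import *
rows([501.5,176.5,145],0.0)"
```

```text
shift [ 2.0996 -0.9909 -0.0241] turn [-5.000e-04 -1.000e-04 -1.069e-01]
t: 5.7
position: [578.0, -21.0, 141.0]
orientation: [[-0.007, 1.0, -0.002], [1.0, 0.007, 0.002], [0.002, -0.002, -1.0]]
ft_force: [1.4, 0.2, -5.2]
finger_gap: 13.1
shift [ 1.3201 -0.5013 -0.0239] turn [-0.0006 -0.0005  0.0022]
```

```bash
python3 -m pendant '[[[0.2,-0.08,0,0,0,0,0],[0.4,-0.16,-0.01,0,0,0,0],[0.6,-0.25,-0.02,0,0,0.001,0],[0.75,-0.33,-0.02,0,0,0.002,0],[0.88,-0.38,-0.02,0,0,0.002,0]]]'
python3 -c "
from h import *
rows([501.5,176.5,145],0.0)"
```

```text
t: 6.2
position: [519.4, 108.9, 144.0]
orientation: [[0.003, 1.0, -0.002], [1.0, -0.003, 0.0], [0.0, -0.002, -1.0]]
ft_force: [1.4, -0.5, -6.4]
finger_gap: 13.4
shift [ 0.4503 -0.121  -0.006 ] turn [-0.0007 -0.     -0.0011]
```

```bash
python3 -m pendant '[[[0.15,-0.04,0,0,0,-0.001,0],[0.29,-0.08,0,0,0,-0.001,0],[0.39,-0.11,0,0,0,-0.001,0],[0.45,-0.12,0,0,0,-0.001,0],[0.45,-0.12,0,0,0,-0.001,0]]]'
python3 -m pendant '[[[0,0,0,0,0,0,0],[0,0,0,0,0,0,0]]]'
python3 - <<'E'
from h import *
s=readout.get_state();print(s['moment'],s['ft_force'],s['position'])
rows([501.5,176.5,145],0.0)
for n in ('top','side'):
    a=imaging.capture(n)[:,:,::-1]; cv2.imwrite(f'pics/{n}5.png',a)
b=cv2.imread('pics/side5.png'); cv2.imwrite('pics/side5z.png',cv2.resize(b[180:345,220:380],None,fx=5,fy=3.6,interpolation=cv2.INTER_CUBIC))
b=cv2.imread('pics/top5.png'); cv2.imwrite('pics/top5z.png',cv2.resize(b[195:315,110:270],None,fx=5,fy=5,interpolation=cv2.INTER_CUBIC))
E
```

```text
t: 6.7
position: [502.9, 175.8, 144.5]
orientation: [[0.0, 1.0, -0.001], [1.0, -0.0, 0.0], [0.0, -0.001, -1.0]]
ft_force: [0.0, -0.0, -4.3]
finger_gap: 12.8
t: 6.9
position: [503.8, 173.7, 145.0]
orientation: [[0.004, 1.0, -0.0], [1.0, -0.004, -0.0], [-0.0, -0.0, -1.0]]
ft_force: [-1.3, 0.3, -6.7]
finger_gap: 13.1
[-0.0328937  -0.05280189 -0.01310034] [-1.26678358  0.28777682 -6.69745925] [503.78183273 173.72576101 145.00257113]
shift [ 0.0184 -0.0153  0.    ] turn [-0.0001  0.0001 -0.0012]
```

View pics/side5z.png

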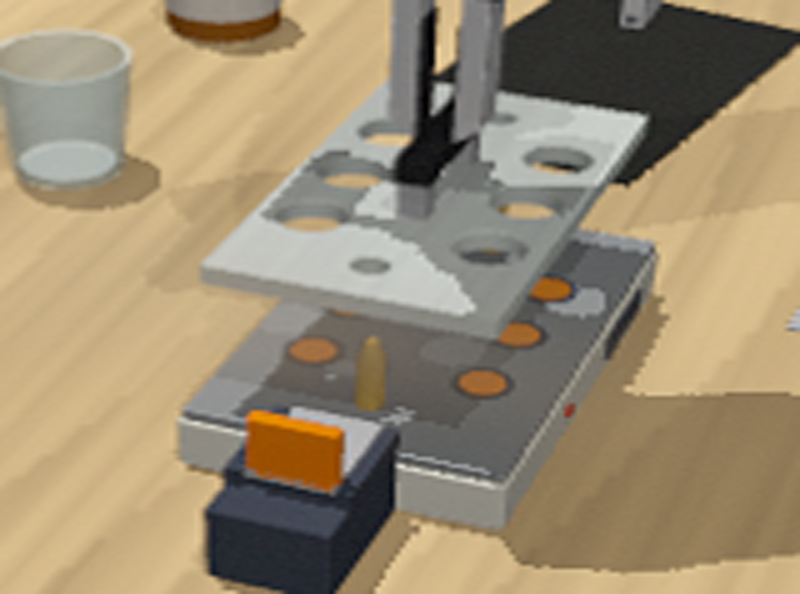

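View pics/top5z.png

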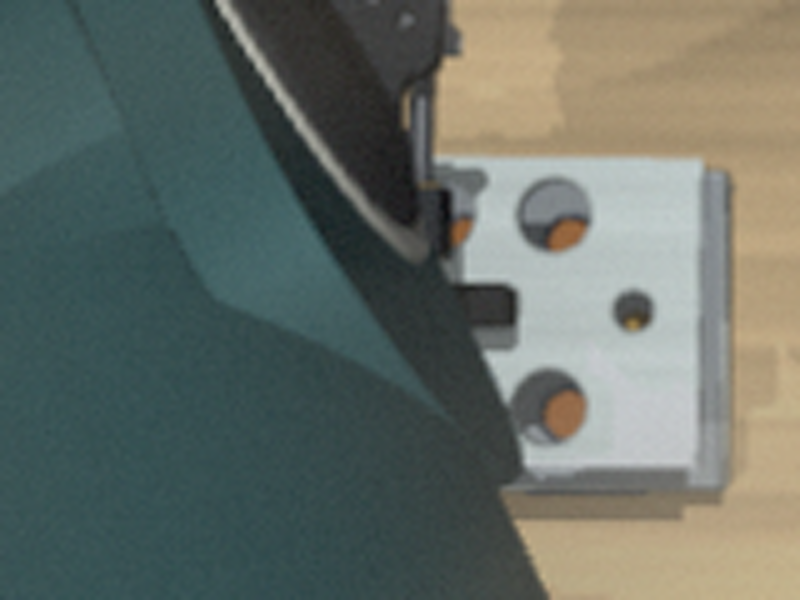

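The plate hovers level above the pins. In the side view pin_a stands at zoom (370,340), below the front hole at (370,266). In the top view the pin_b tip shows in its hole at zoom (633,323).

Run:
```python
from fit import *
s=readout.get_state(); print(s['position'])
for z in (129.3,131.3,133.3):
    ps=un([(200,268),(495,322),(648,118),(370,266),(497,118)],(220,180),(5,3.6))
    L=[(58,100,z),(-58,100,z),(-58,-100,z),(0,75,z),(0,-75,z)]
    pt=un([(703,158),(697,468),(633,311)],(110,195),(5,5))
    Lt=[(58,-100,z),(-58,-100,z),(0,-75,z)]
    print(z)
    for ob in ([('side',ps,L)],[('top',pt,Lt)],[('side',ps,L),('top',pt,Lt)]): fit(ob,[502,175,0])
# project predicted deck pins etc for checks
```

```text
[503.79474779 173.94847345 145.18027959]
129.3
[505.37 170.75] -0.47
[[-0.1, -0.4], [0.3, 0.3], [-0.2, -0.1], [-0.1, 0.0], [0.1, 0.1]]
[504.14 172.56] -0.53
[[-0.1, 0.2], [-0.0, -0.1], [0.1, -0.0]]
[504.74 171.94] -0.66
[[-0.2, -0.0], [0.2, 0.8], [0.1, 0.4], [-0.1, 0.4], [0.4, 0.5], [0.3, -0.0], [0.2, -0.3], [0.4, -0.3]]
131.3
[504.59 173.24] -0.42
[[-0.3, -0.3], [0.4, 0.4], [-0.1, -0.2], [-0.1, 0.0], [0.2, -0.0]]
[504.04 172.41] -0.53
[[-0.1, 0.1], [-0.0, -0.0], [0.1, -0.0]]
[504.42 172.73] -0.59
[[-0.2, -0.5], [0.3, 0.3], [0.2, -0.2], [-0.0, -0.1], [0.4, -0.1], [-0.2, -0.1], [-0.2, -0.2], [-0.1, -0.2]]
133.3
[503.82 175.74] -0.37
[[-0.4, -0.3], [0.4, 0.5], [-0.0, -0.3], [-0.1, 0.1], [0.2, -0.2]]
[503.94 172.25] -0.53
[[-0.0, -0.0], [-0.0, 0.1], [0.1, -0.1]]
[504.1  173.56] -0.54
[[-0.2, -1.1], [0.5, -0.3], [0.2, -0.8], [0.0, -0.7], [0.4, -0.7], [-0.7, -0.1], [-0.7, -0.0], [-0.6, -0.1]]
```

```bash
python3 -m pendant '[[[0.011,-0.01,0.02,0,0,-0.002,0],[0.022,-0.021,0.06,0,0,-0.002,0],[0.022,-0.021,0.11,0,0,-0.002,0],[0.022,-0.021,0.15,0,0,-0.002,0],[0.022,-0.021,0.15,0,0,-0.002,0]]]'
python3 -m pendant '[[[0,0,0,0,0,0,0],[0,0,0,0,0,0,0]]]'
python3 - <<'E'
from h import *
s=readout.get_state();print(s['moment'],s['ft_force'],s['position'])
for n in ('top','side'):
    a=imaging.capture(n)[:,:,::-1]; cv2.imwrite(f'pics/{n}6.png',a)
b=cv2.imread('pics/side6.png'); cv2.imwrite('pics/side6z.png',cv2.resize(b[210:310,250:370],None,fx=6,fy=6,interpolation=cv2.INTER_CUBIC))
b=cv2.imread('pics/top6.png'); cv2.imwrite('pics/top6z.png',cv2.resize(b[215:305,190:270],None,fx=6,fy=6,interpolation=cv2.INTER_CUBIC))
E
```

```text
t: 7.5
position: [499.9, 177.8, 121.7]
orientation: [[-0.004, 1.0, -0.002], [1.0, 0.004, -0.0], [-0.0, -0.002, -1.0]]
ft_force: [-0.1, -0.5, -5.4]
finger_gap: 13.1
t: 7.7
position: [500.6, 178.1, 123.0]
orientation: [[-0.004, 1.0, 0.0], [1.0, 0.004, 0.0], [0.0, 0.0, -1.0]]
ft_force: [-0.0, 0.9, -5.4]
finger_gap: 12.8
[-0.02679821 -0.09853444 -0.00027748] [-0.04299238  0.93803138 -5.37512925] [500.61119943 178.11278554 122.9943753 ]
```

View pics/side6z.png

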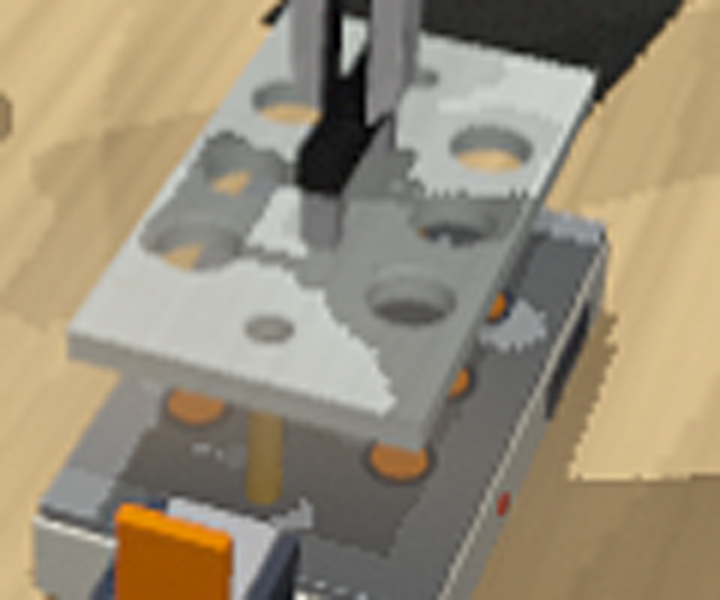

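View pics/top6z.png

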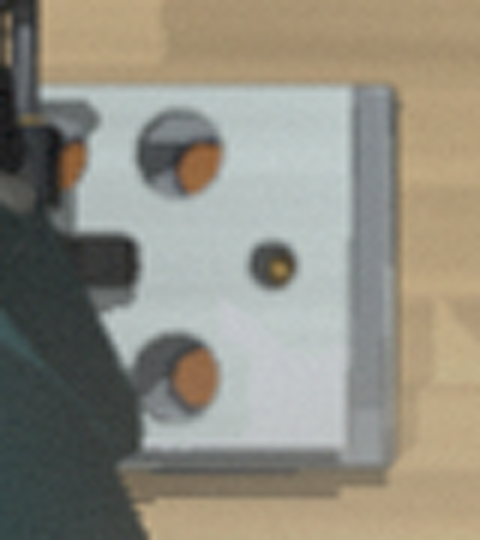

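Run:
```python
from fit import *
for k in range(3):
    s=readout.get_state(); print(s['position'].round(2))
for z in (107.3,109.3):
    ps=un([(70,335),(597,72),(270,328),(425,76)],(250,210),(6,6))
    L=[(58,100,z),(-58,-100,z),(0,75,z),(0,-75,z)]
    pt=un([(352,85),(345,452),(273,265)],(190,215),(6,6))
    Lt=[(58,-100,z),(-58,-100,z),(0,-75,z)]
    print(z)
    for ob in ([('side',ps,L)],[('top',pt,Lt)],[('side',ps,L),('top',pt,Lt)]): fit(ob,[502,175,0])
print('pin b tip top', onz('top',un([(282,268)],(190,215),(6,6)),85), 'hole b bottom?')
```

```text
[500.6  178.08 123.03]
[500.6  178.08 123.03]
[500.6  178.08 123.03]
107.3
[501.25 174.21] -0.01
[[-0.0, -0.6], [0.2, 0.4], [0.4, 0.2], [-0.7, 0.1]]
[501.26 177.41] -0.55
[[0.1, 0.5], [0.1, -0.6], [-0.2, 0.1]]
[500.69 176.45] -0.17
[[-0.3, 0.1], [0.3, 1.1], [0.1, 0.9], [-0.7, 0.7], [0.4, 0.4], [0.8, -0.6], [0.3, 0.1]]
109.3
[500.44 176.66] 0.08
[[-0.1, -0.5], [0.3, 0.3], [0.4, 0.2], [-0.7, -0.0]]
[501.17 177.25] -0.54
[[0.1, 0.4], [0.1, -0.5], [-0.2, 0.1]]
[500.36 177.05] -0.05
[[-0.2, -0.5], [0.4, 0.5], [0.3, 0.3], [-0.7, 0.1], [-0.0, 0.4], [0.5, -0.5], [-0.1, 0.2]]
pin b tip top [[500.745354   101.24384921  85.        ]] hole b bottom?
```

```bash
python3 -m pendant '[[[-0.006,0.002,0.02,0,0,0,0],[-0.006,0.002,0.05,0,0,0,0],[-0.006,0.002,0.08,0,0,0,0],[-0.006,0.002,0.11,0,0,0,0],[-0.006,0.002,0.11,0,0,0,0]]]'
python3 -m pendant '[[[0,0,0.01,0,0,0,0],[0,0,0.02,0,0,0,0],[0,0,0.02,0,0,0,0]]]'
python3 - <<'E'
from h import *
s=readout.get_state();print(s['moment'],s['ft_force'],s['position'])
for n in ('top','side'):
    a=imaging.capture(n)[:,:,::-1]; cv2.imwrite(f'pics/{n}7.png',a)
b=cv2.imread('pics/side7.png'); cv2.imwrite('pics/side7z.png',cv2.resize(b[210:320,250:370],None,fx=5,fy=5,interpolation=cv2.INTER_CUBIC))
b=cv2.imread('pics/top7.png'); cv2.imwrite('pics/top7z.png',cv2.resize(b[215:305,190:270],None,fx=6,fy=6,interpolation=cv2.INTER_CUBIC))
E
```

```text
t: 8.3
position: [500.3, 177.0, 105.5]
orientation: [[-0.004, 1.0, -0.001], [1.0, 0.004, -0.0], [-0.0, -0.001, -1.0]]
ft_force: [0.4, 0.2, -5.5]
finger_gap: 13.5
t: 8.6
position: [500.7, 177.2, 103.2]
orientation: [[-0.004, 1.0, -0.0], [1.0, 0.004, 0.0], [0.0, -0.0, -1.0]]
ft_force: [0.3, -0.1, -6.7]
finger_gap: 12.9
[-0.02334186 -0.10318087  0.01500366] [ 0.34688061 -0.06864823 -6.71098139] [500.69736763 177.16124285 103.19829706]
```

View pics/side7z.png

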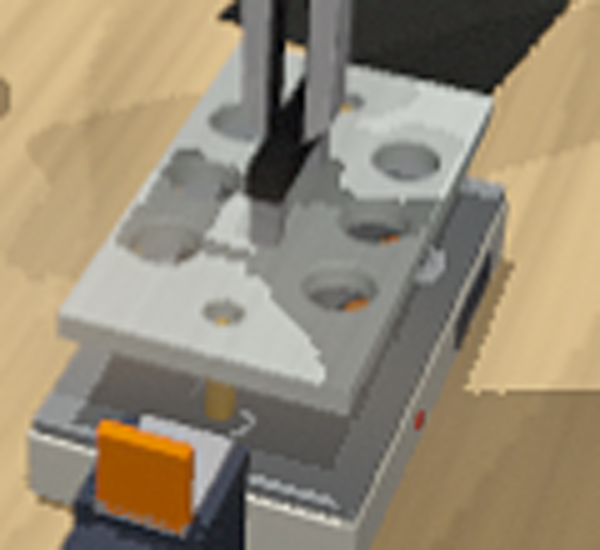

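View pics/top7z.png

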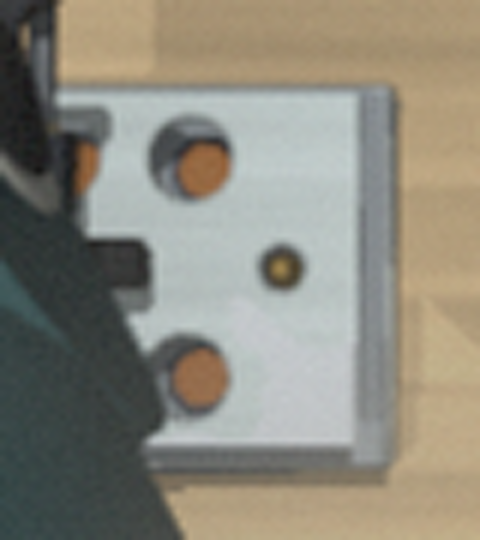

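Brass shows in both holes, centred in the top view, and there is no side force. I lower it further.

```bash
python3 -m pendant '[[[0,0,0.02,0,0,0,0],[0,0,0.04,0,0,0,0],[0,0,0.06,0,0,0,0],[0,0,0.07,0,0,0,0],[0,0,0.07,0,0,0,0]]]'
python3 -c "
from h import *
s=readout.get_state();print(s['moment'],s['ft_force'],s['position'])"
```

```text
t: 9.2
position: [500.6, 177.1, 92.5]
orientation: [[-0.004, 1.0, -0.001], [1.0, 0.004, 0.0], [0.0, -0.001, -1.0]]
ft_force: [-0.3, -1.0, -6.4]
finger_gap: 12.9
[-0.04633974 -0.13536674  0.00348185] [-0.25487448 -0.96396392 -6.4073163 ] [500.5871144  177.12198587  92.49967102]
```

```bash
python3 -m pendant '[[[0,0,0.02,0,0,0,0],[0,0,0.04,0,0,0,0],[0,0,0.06,0,0,0,0],[0,0,0.08,0,0,0,0],[0,0,0.08,0,0,0,0]]]'
python3 -c "
from h import *
s=readout.get_state();print(s['moment'],s['ft_force'],s['position'])"
python3 -m pendant '[[[0,0,0.015,0,0,0,0],[0,0,0.03,0,0,0,0],[0,0,0.045,0,0,0,0],[0,0,0.045,0,0,0,0],[0,0,0.045,0,0,0,0]]]'
python3 -c "
from h import *
s=readout.get_state();print(s['moment'],s['ft_force'],s['position'])"
```

```text
t: 9.7
position: [500.5, 177.1, 80.3]
orientation: [[-0.004, 1.0, -0.001], [1.0, 0.004, -0.0], [-0.0, -0.001, -1.0]]
ft_force: [-0.6, 0.1, -5.8]
finger_gap: 13.2
[-0.01466402 -0.06043403 -0.02833791] [-0.60764698  0.05817561 -5.75575352] [500.50254607 177.05358089  80.33553742]
t: 10.2
position: [500.8, 177.1, 74.0]
orientation: [[-0.004, 1.0, -0.0], [1.0, 0.004, 0.0], [0.0, -0.0, -1.0]]
ft_force: [0.5, 0.0, -6.4]
finger_gap: 13.4
[-0.01534998 -0.15846758  0.01180983] [ 0.53170584  0.02896499 -6.42933438] [500.77316372 177.13122802  74.04814799]
```

```bash
python3 -m pendant '[[[0,0,0.01,0,0,0,0],[0,0,0.02,0,0,0,0],[0,0,0.03,0,0,0,0],[0,0,0.035,0,0,0,0],[0,0,0.035,0,0,0,0]]]'
python3 -c "
from h import *
s=readout.get_state();print(s['moment'],s['ft_force'],s['position'])"
```

```text
t: 10.7
position: [500.7, 177.1, 68.7]
orientation: [[-0.004, 1.0, -0.0], [1.0, 0.004, 0.0], [0.0, -0.0, -1.0]]
ft_force: [-0.3, -0.1, -5.5]
finger_gap: 13.1
[-0.05409967 -0.10981301 -0.05654642] [-0.26471732 -0.10835337 -5.54065002] [500.67945331 177.13265457  68.67323727]
```

```bash
python3 -m pendant '[[[0,0,0.004,0,0,0,0],[0,0,0.008,0,0,0,0],[0,0,0.012,0,0,0,0],[0,0,0.012,0,0,0,0],[0,0,0.012,0,0,0,0]]]'
python3 -c "
from h import *
s=readout.get_state();print(s['moment'],s['ft_force'],s['position'])"
```

```text
t: 11.2
position: [500.7, 177.2, 67.0]
orientation: [[-0.004, 1.0, -0.0], [1.0, 0.004, 0.0], [0.0, -0.0, -1.0]]
ft_force: [0.1, -0.4, -5.6]
finger_gap: 13.2
[-0.0126014  -0.05551256  0.02691334] [ 0.1199413  -0.37194064 -5.60325493] [500.71976084 177.16439142  66.99529359]
```

```bash
python3 -m pendant '[[[0,0,0.003,0,0,0,0],[0,0,0.006,0,0,0,0],[0,0,0.009,0,0,0,0],[0,0,0.009,0,0,0,0],[0,0,0.009,0,0,0,0]]]'
python3 -c "
from h import *
s=readout.get_state();print(s['moment'],s['ft_force'],s['position'])"
```

```text
t: 11.7
position: [500.8, 177.2, 65.8]
orientation: [[-0.004, 1.0, 0.0], [1.0, 0.004, 0.0], [0.0, 0.0, -1.0]]
ft_force: [-1.3, 0.1, -1.1]
finger_gap: 13.4
[-0.17445745  0.25853284  0.00198312] [-1.3312445   0.14302737 -1.05443264] [500.80051203 177.16242327  65.77772663]
```

Contact came at TCP z 65.8, against 65.75 predicted for seated. I add a light press and look.

```bash
python3 -m pendant '[[[0,0,0.003,0,0,0,0],[0,0,0.004,0,0,0,0],[0,0,0.004,0,0,0,0]]]'
python3 - <<'E'
from h import *
s=readout.get_state();print(s['moment'],s['ft_force'],s['position'])
for n in ('top','side'):
    a=imaging.capture(n)[:,:,::-1]; cv2.imwrite(f'pics/{n}8.png',a)
b=cv2.imread('pics/side8.png'); cv2.imwrite('pics/side8z.png',cv2.resize(b[210:330,250:370],None,fx=5,fy=5,interpolation=cv2.INTER_CUBIC))
E
```

```text
t: 12.0
position: [500.8, 177.2, 65.6]
orientation: [[-0.004, 1.0, 0.0], [1.0, 0.004, -0.0], [-0.0, 0.0, -1.0]]
ft_force: [-4.9, -2.0, 9.6]
finger_gap: 13.8
[-0.50282828  1.23467037 -0.00581854] [-4.90238556 -2.03393433  9.60547661] [500.8288966  177.17942792  65.61582591]
```

View pics/side8z.png

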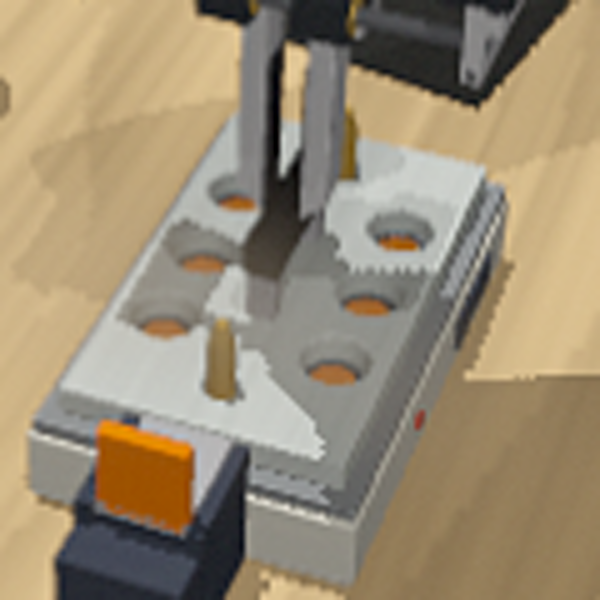

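The plate lies flat over both pins, which stand proud of it at zoom (220,360) and (348,150). I release.

```bash
python3 -m pendant '[[[0,0,-0.003,0,0,0,0.1],[0,0,-0.003,0,0,0,0.3],[0,0,-0.003,0,0,0,0.5],[0,0,-0.003,0,0,0,0.5],[0,0,-0.003,0,0,0,0.5]]]' 20
python3 -m pendant '[[[0,0,0,0,0,0,0.5],[0,0,0,0,0,0,0.5],[0,0,0,0,0,0,0.5]]]'
python3 -c "
from h import *
s=readout.get_state();print(s['moment'],s['ft_force'],s['position'])"
```

```text
t: 12.6
position: [500.8, 177.2, 65.5]
orientation: [[-0.004, 1.0, 0.0], [1.0, 0.004, 0.0], [0.0, 0.0, -1.0]]
ft_force: [1.2, 0.3, -0.0]
finger_gap: 43.9
t: 12.9
position: [500.7, 177.2, 65.5]
orientation: [[-0.004, 1.0, -0.0], [1.0, 0.004, 0.0], [0.0, -0.0, -1.0]]
ft_force: [-0.0, 0.4, 0.0]
finger_gap: 47.2
[-0.04621723 -0.07982385 -0.01620286] [-0.00986804  0.42428971  0.00709708] [500.73922864 177.15837216  65.48391509]
```

Released with no residual force. I rise and look.

```bash
python3 -m pendant '[[[0,0,-0.1,0,0,0,0.5],[0,0,-0.3,0,0,0,0.5],[0,0,-0.5,0,0,0,0.5],[0,0,-0.6,0,0,0,0.5],[0,0,-0.6,0,0,0,0.5]]]'
python3 - <<'E'
from h import *
s=readout.get_state();print(s['ft_force'],s['position'])
for n in ('top','side'):
    a=imaging.capture(n)[:,:,::-1]; cv2.imwrite(f'pics/{n}9.png',a)
b=cv2.imread('pics/side9.png'); cv2.imwrite('pics/side9z.png',cv2.resize(b[220:345,245:365],None,fx=4.8,fy=4.8,interpolation=cv2.INTER_CUBIC))
b=cv2.imread('pics/top9.png'); cv2.imwrite('pics/top9z.png',cv2.resize(b[200:310,110:270],None,fx=5,fy=5,interpolation=cv2.INTER_CUBIC))
for n in('top','side'):
    for r in imaging.cut_out(n,'latch_tab')[:1]:
        m=r['region']; ys,xs=np.nonzero(m); print(n,r['confidence'],xs.min(),xs.max(),ys.min(),ys.max())
E
```

```text
t: 13.4
position: [501.9, 177.7, 158.5]
orientation: [[-0.004, 1.0, 0.004], [1.0, 0.004, 0.001], [0.001, 0.004, -1.0]]
ft_force: [-0.2, 0.6, -1.3]
finger_gap: 46.6
[-0.1501327   0.55810406 -1.34830094] [501.94394167 177.66963639 158.54239046]
side 0.62 268 295 293 316
```

View pics/side9z.png

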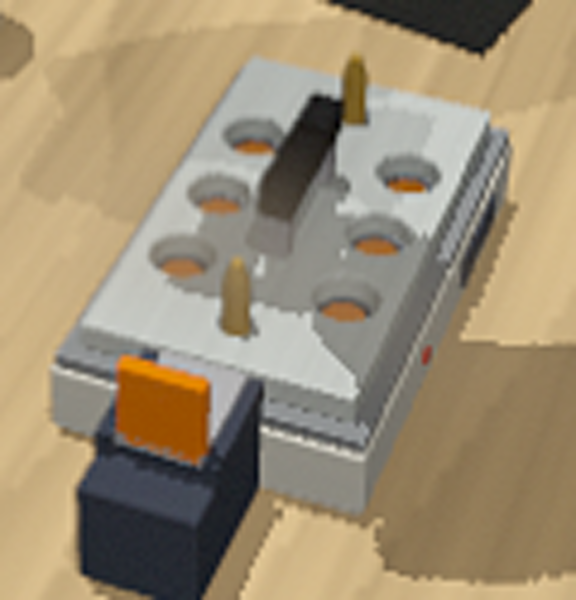

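View pics/top9z.png

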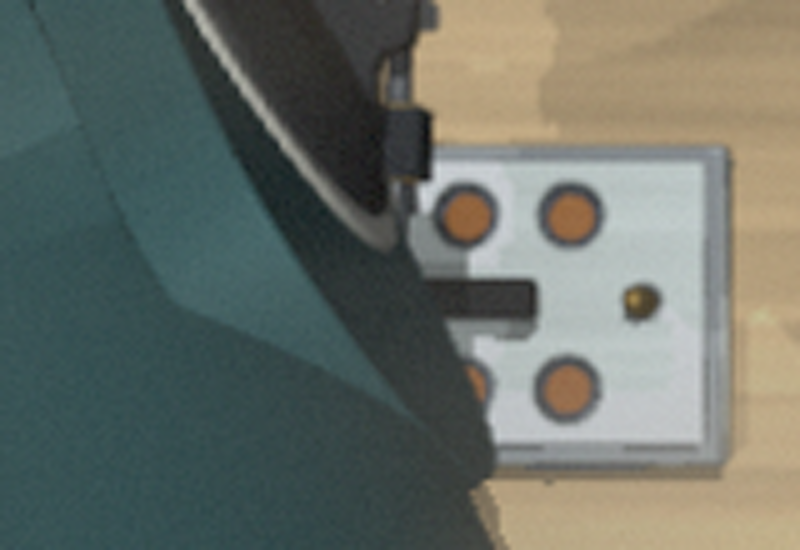

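The plate sits evenly on the deck. Next I measure the tab's outer face.

Run:
```python
from fit import *
a=un([(51,176),(51,264)],(110,215),(5,5)); print('top outer edge z94',onz('top',a,94).round(1))
a=un([(72,176),(72,264)],(110,215),(5,5)); print('top inner edge z94',onz('top',a,94).round(1))
a=un([(98,360),(193,384)],(250,225),(5,5)); print('side outer top z94',onz('side',a,94).round(1))
a=un([(118,372),(208,396)],(245,220),(4.8,4.8)); print('side9 outer top z94',onz('side',a,94).round(1))
a=un([(118,360),(208,382)],(245,220),(4.8,4.8)); print('side9 inner top z94',onz('side',a,94).round(1))
```

```text
top outer edge z94 [[518.2 334.4  94. ]
 [483.3 332.4  94. ]]
top inner edge z94 [[518.2 325.9  94. ]
 [483.4 323.9  94. ]]
side outer top z94 [[517.6 334.5  94. ]
 [482.2 333.1  94. ]]
side9 outer top z94 [[517.1 335.7  94. ]
 [482.  334.9  94. ]]
side9 inner top z94 [[519.6 329.8  94. ]
 [484.6 328.1  94. ]]
```

The tab's outer face is at y≈334 and its centre at x≈500.5; both views agree, and the width comes out at 35 mm as given. I close the fingers and go out beyond it.

```bash
python3 -m pendant '[[[0.3,0,0,0,0,0,0],[0.6,0,0,0,0,0,0],[0.9,0,0,0,0,0,0],[0.95,0,0,0,0,0,0],[0.95,0,0,0,0,0,0]]]' 20
python3 -c "
from h import *
rows([500.5,372,150],0.0)"
```

```text
t: 14.1
position: [499.2, 321.0, 154.4]
orientation: [[-0.006, 1.0, -0.002], [1.0, 0.006, 0.0], [0.0, -0.002, -1.0]]
ft_force: [1.8, -1.3, -0.7]
finger_gap: 10.5
shift [0.3399 0.0112 0.0295] turn [-0.0006 -0.      0.0021]
```

```bash
python3 -m pendant '[[[0.17,0.005,0,0,0,0,0],[0.34,0.01,0,0,0,0.002,0],[0.34,0.01,0,0,0,0.002,0],[0.34,0.01,0,0,0,0.002,0]]]' 20
python3 -c "
from h import *
rows([500.5,372,70],0.0)"
```

```text
t: 14.5
position: [501.8, 369.2, 154.9]
orientation: [[0.003, 1.0, -0.001], [1.0, -0.003, -0.001], [-0.001, -0.001, -1.0]]
ft_force: [-0.2, -0.6, 0.1]
finger_gap: 0.5
shift [ 0.0192 -0.0081  0.5659] turn [-0.0002  0.0003 -0.0011]
```

```bash
python3 -m pendant '[[[0.015,-0.005,0.15,0,0,-0.001,0],[0.015,-0.005,0.3,0,0,-0.001,0],[0.015,-0.005,0.45,0,0,-0.001,0],[0.015,-0.005,0.56,0,0,-0.001,0],[0.015,-0.005,0.56,0,0,-0.001,0]]]'
python3 - <<'E'
from h import *
s=readout.get_state();print(s['ft_force'],s['position'])
a=imaging.capture('side')[:,:,::-1]
cv2.imwrite('pics/side10z.png',cv2.resize(a[200:380,210:390],None,fx=3.3,fy=3.3,interpolation=cv2.INTER_CUBIC))
E
```

```text
t: 15.0
position: [500.3, 370.8, 69.5]
orientation: [[0.001, 1.0, -0.003], [1.0, -0.001, -0.002], [-0.002, -0.003, -1.0]]
ft_force: [0.5, 0.6, 0.0]
finger_gap: 0.2
[0.45242144 0.58430502 0.04176022] [500.31945497 370.77534008  69.46351142]
```

View pics/side10z.png

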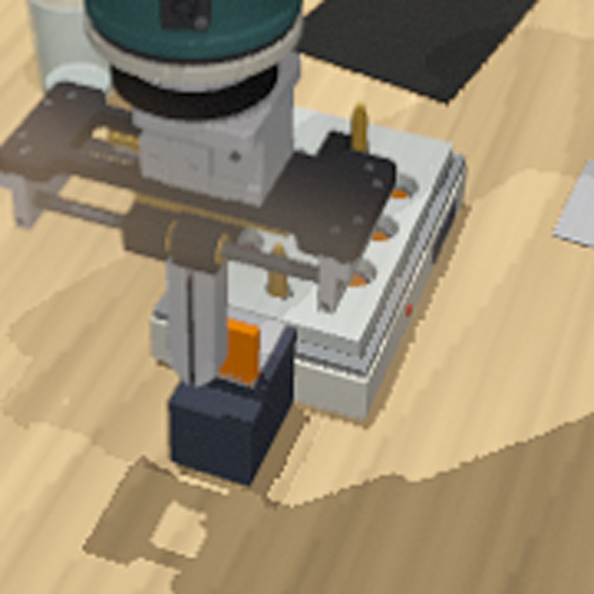

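The shut fingers stand just outside the tab, in line with it. I push in steps and watch the force.

```bash
python3 -m pendant '[[[-0.05,0,0,0,0,0,0],[-0.1,0,0,0,0,0,0],[-0.15,0,0,0,0,0,0],[-0.19,0,0,0,0,0,0],[-0.21,0,0,0,0,0,0]]]'
python3 -m pendant '[[[-0.02,0,0,0,0,0,0],[-0.04,0,0,0,0,0,0],[-0.06,0,0,0,0,0,0],[-0.06,0,0,0,0,0,0]]]'
```

```text
t: 15.55
position: [501.1, 340.5, 71.8]
orientation: [[0.0, 1.0, 0.0], [1.0, -0.0, -0.0], [-0.0, 0.0, -1.0]]
ft_force: [-0.8, 0.3, -0.3]
finger_gap: 0.6
t: 15.95
position: [500.9, 332.0, 71.5]
orientation: [[-0.0, 1.0, -0.0], [1.0, 0.0, -0.0], [-0.0, -0.0, -1.0]]
ft_force: [0.5, -0.0, 0.8]
finger_gap: 0.3
```

```bash
python3 -m pendant '[[[-0.02,0,0,0,0,0,0],[-0.04,0,0,0,0,0,0]]]'
python3 - <<'E'
from h import *
s=readout.get_state();print(s['ft_force'],s['position'])
a=imaging.capture('side')[:,:,::-1]
cv2.imwrite('pics/side11z.png',cv2.resize(a[240:360,230:350],None,fx=5,fy=5,interpolation=cv2.INTER_CUBIC))
E
```

```text
t: 16.15
position: [500.7, 326.4, 71.5]
orientation: [[-0.001, 1.0, -0.0], [1.0, 0.001, 0.0], [0.0, -0.0, -1.0]]
ft_force: [0.6, -0.1, 0.7]
finger_gap: 0.6
[ 0.5922105  -0.07696365  0.6731794 ] [500.68860125 326.35467238  71.4643657 ]
```

View pics/side11z.png

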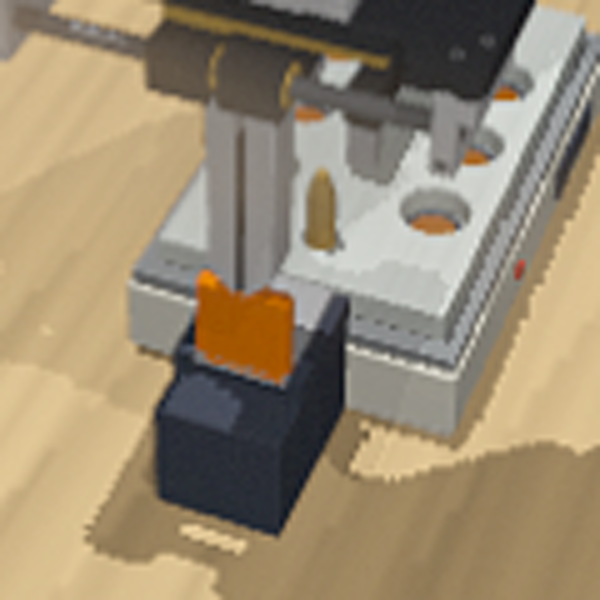

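The picture shows the fingers at the tab, but the tab has not moved and no force registers. I check the geometry with another view before going on.

Run:
```python
from h import *
print('side10 tip', (proj('side',[[500.3,370.8,69.5]])-[210,200])*3.3)
print('side11 tip',(proj('side',[[500.7,326.4,71.5],[500.7,334.4,71.5],[500.7,326.4,94]])-[230,240])*5)
a=imaging.capture('top')[:,:,::-1]
cv2.imwrite('pics/top12.png',a)
a=imaging.capture('side')[:,:,::-1]
cv2.imwrite('pics/side12z.png',cv2.resize(a[270:330,250:310],None,fx=10,fy=10,interpolation=cv2.INTER_NEAREST))
```

```text
side10 tip [[199.11197189 406.12079237]]
side11 tip [[248.7244676  326.72823205]
 [240.32617143 341.4394467 ]
 [249.03505478 280.86489094]]
```

View pics/side12z.png

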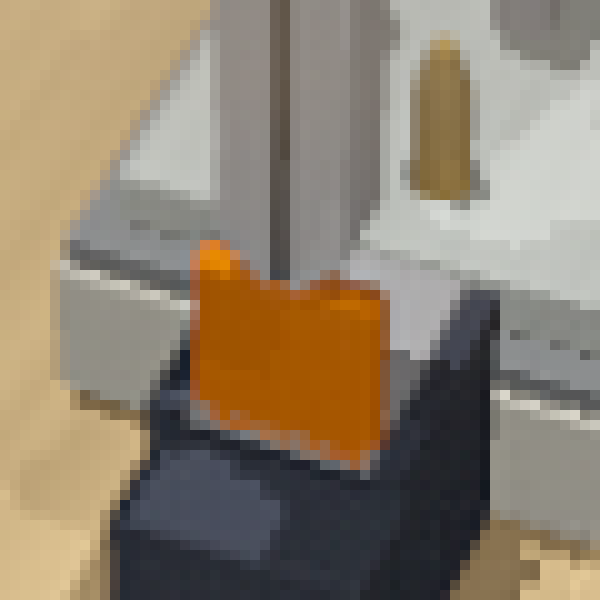

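View pics/top12.png

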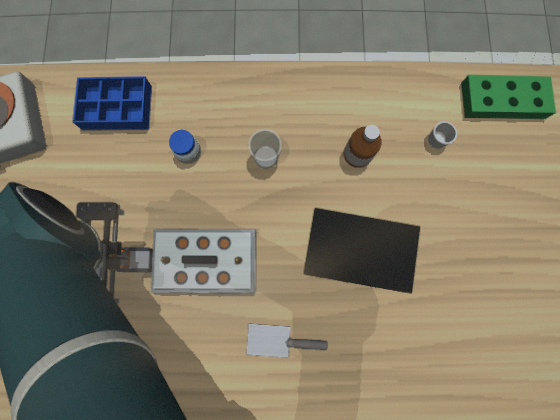

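Run:
```python
from h import *
t=np.radians(-19.28); Y=np.array([np.cos(t),np.sin(t),0])
c=np.array([536.3,-173,0])
for sgn in (-1,1):
    for off in (47,59):
        for z in (29,48): print(sgn,off,z,((proj('side',[c+Y*sgn*off+[0,0,z]])-[270,120])*5).round())
# closed finger at side10
for z in (70,80,90,100): print(z,((proj('side',[[500.3,370.8,z],[500.3,378.8,z]])-[210,200])*3.3).round().tolist())
```

```text
-1 47 29 [[408. 381.]]
-1 47 48 [[411. 350.]]
-1 59 29 [[427. 389.]]
-1 59 48 [[430. 358.]]
1 47 29 [[265. 321.]]
1 47 48 [[267. 291.]]
1 59 29 [[247. 314.]]
1 59 48 [[249. 284.]]
70 [[199.0, 405.0], [193.0, 416.0]]
80 [[199.0, 392.0], [193.0, 403.0]]
90 [[199.0, 378.0], [193.0, 389.0]]
100 [[199.0, 365.0], [193.0, 375.0]]
```

The fingers are visibly about 22 mm shorter than the TCP figure implies: in pictures 2 and 10 their tips project near z = TCP + 22. So they passed just over the 94 mm tab. I back off and come in about 24 mm lower, with the tips at about 70 mm, above the 60 mm cheeks.

```bash
python3 -m pendant '[[[0.1,0,0,0,0,0,0],[0.2,0,0,0,0,0,0],[0.28,0,0,0,0,0,0],[0.28,0,0,0,0,0,0]]]'
python3 -m pendant '[[[0,0,0.04,0,0,0,0],[0,0,0.08,0,0,0,0],[0,0,0.12,0,0,0,0],[0,0,0.155,0,0,0,0],[0,0,0.155,0,0,0,0]]]'
python3 - <<'E'
from h import *
s=readout.get_state();print(s['ft_force'],s['position'])
a=imaging.capture('side')[:,:,::-1]
cv2.imwrite('pics/side13z.png',cv2.resize(a[240:360,230:350],None,fx=5,fy=5,interpolation=cv2.INTER_CUBIC))
E
```

```text
t: 16.7
position: [499.9, 371.2, 71.4]
orientation: [[-0.003, 1.0, -0.0], [1.0, 0.003, 0.001], [0.001, -0.0, -1.0]]
ft_force: [0.7, -0.5, -1.1]
finger_gap: 0.2
t: 17.2
position: [500.5, 367.8, 47.3]
orientation: [[-0.0, 1.0, -0.001], [1.0, 0.0, -0.001], [-0.001, -0.001, -1.0]]
ft_force: [-0.0, -0.3, -0.1]
finger_gap: 0.2
[-0.02731553 -0.25141213 -0.13960523] [500.48747885 367.78931266  47.30566187]
```

View pics/side13z.png

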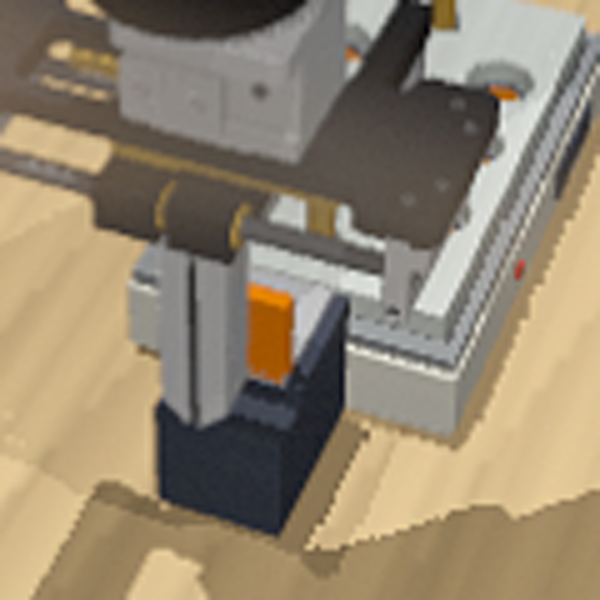

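The finger tips now overlap the bracket region just outside the tab, with no contact. I push.

```bash
python3 -m pendant '[[[-0.05,0,0,0,0,0,0],[-0.09,0,0,0,0,0,0],[-0.12,0,0,0,0,0,0],[-0.14,0,0,0,0,0,0],[-0.16,0,0,0,0,0,0]]]'
python3 -m pendant '[[[-0.015,0,0,0,0,0,0],[-0.03,0,0,0,0,0,0],[-0.045,0,0,0,0,0,0],[-0.05,0,0,0,0,0,0]]]'
```

```text
t: 17.75
position: [500.9, 344.0, 48.4]
orientation: [[-0.0, 1.0, 0.0], [1.0, 0.0, 0.0], [0.0, 0.0, -1.0]]
ft_force: [-0.0, -0.5, -0.8]
finger_gap: 0.7
t: 18.15
position: [500.9, 336.9, 48.4]
orientation: [[-0.001, 1.0, 0.0], [1.0, 0.001, 0.0], [0.0, 0.0, -1.0]]
ft_force: [0.4, 2.3, -0.3]
finger_gap: 0.6
```

Contact: about 2–3 N along +y, as expected for the latch. I continue.

```bash
python3 -m pendant '[[[-0.015,0,0,0,0,0,0],[-0.03,0,0,0,0,0,0],[-0.045,0,0,0,0,0,0],[-0.06,0,0,0,0,0,0],[-0.07,0,0,0,0,0,0]]]'
python3 - <<'E'
from h import *
a=imaging.capture('side')[:,:,::-1]
cv2.imwrite('pics/side14z.png',cv2.resize(a[240:360,230:350],None,fx=5,fy=5,interpolation=cv2.INTER_CUBIC))
E
```

```text
t: 18.65
position: [500.8, 326.2, 48.3]
orientation: [[-0.0, 1.0, -0.0], [1.0, 0.0, 0.0], [0.0, -0.0, -1.0]]
ft_force: [0.7, 2.3, 1.8]
finger_gap: 0.4
```

View pics/side14z.png

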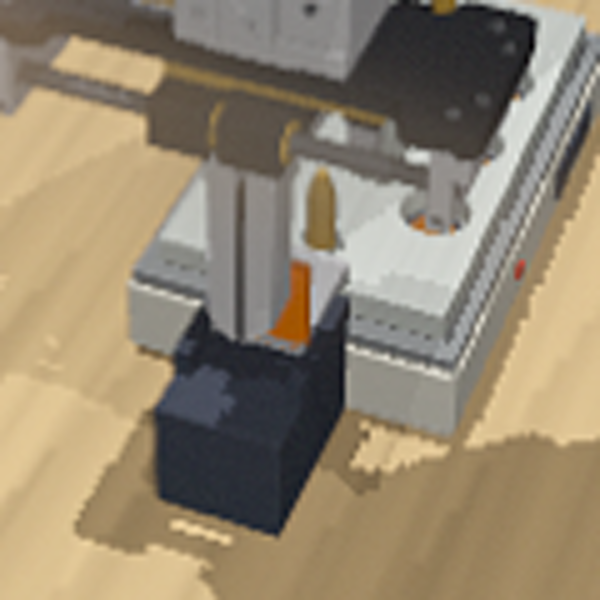

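```bash
python3 -m pendant '[[[-0.012,0,0,0,0,0,0],[-0.024,0,0,0,0,0,0],[-0.036,0,0,0,0,0,0],[-0.04,0,0,0,0,0,0],[-0.04,0,0,0,0,0,0]]]'
python3 -m pendant '[[[-0.007,0,0,0,0,0,0],[-0.014,0,0,0,0,0,0],[-0.014,0,0,0,0,0,0]]]'
```

```text
t: 19.2
position: [500.8, 320.4, 48.2]
orientation: [[-0.001, 1.0, -0.0], [1.0, 0.001, 0.0], [0.0, -0.0, -1.0]]
ft_force: [1.1, 3.3, 1.8]
finger_gap: 0.6
t: 19.5
position: [500.8, 320.2, 48.4]
orientation: [[-0.002, 1.0, 0.001], [1.0, 0.002, 0.003], [0.003, 0.001, -1.0]]
ft_force: [2.6, 13.0, -5.5]
finger_gap: 0.6
```

Force climbs to 13 N at y≈320, which is the end stop. I press a touch more, then retreat and verify.

```bash
python3 -m pendant '[[[-0.005,0,0,0,0,0,0],[-0.005,0,0,0,0,0,0]]]'
python3 -m pendant '[[[0.06,0,0,0,0,0,0],[0.16,0,0,0,0,0,0],[0.3,0,0,0,0,0,0],[0.36,0,0,0,0,0,0],[0.36,0,0,0,0,0,0]]]'
python3 -m pendant '[[[0.2,0,-0.2,0,0,0,0],[0.4,0,-0.4,0,0,0,0],[0.6,0,-0.6,0,0,0,0],[0.8,0,-0.8,0,0,0,0],[0.9,0,-0.9,0,0,0,0]]]'
python3 - <<'E'
from h import *
s=readout.get_state();print(s['ft_force'],s['position'])
for n in ('top','side'):
    a=imaging.capture(n)[:,:,::-1]; cv2.imwrite(f'pics/{n}15.png',a)
E
```

```text
t: 19.7
position: [500.8, 320.2, 48.5]
orientation: [[-0.002, 1.0, 0.001], [1.0, 0.002, 0.004], [0.004, 0.001, -1.0]]
ft_force: [4.3, 16.5, -6.8]
finger_gap: 0.9
t: 20.2
position: [500.1, 372.9, 48.0]
orientation: [[-0.002, 1.0, -0.001], [1.0, 0.002, 0.0], [0.0, -0.001, -1.0]]
ft_force: [0.1, -0.3, 1.3]
finger_gap: 0.4
t: 20.7
position: [500.5, 508.6, 185.9]
orientation: [[-0.002, 1.0, 0.001], [1.0, 0.002, 0.002], [0.002, 0.001, -1.0]]
ft_force: [-0.1, -0.1, -0.5]
finger_gap: 0.5
[-0.0594095  -0.08281773 -0.51724261] [500.54410657 508.61662882 185.87238714]
```

View pics/side15.png

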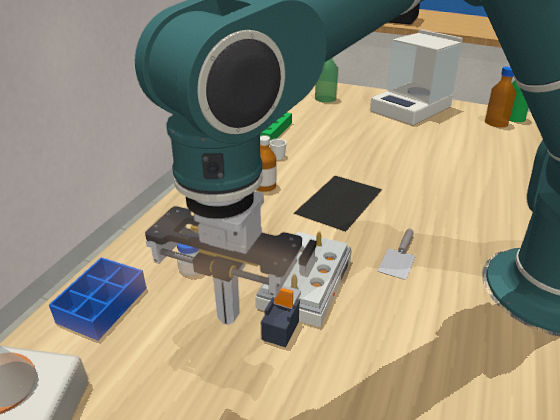

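View pics/top15.png

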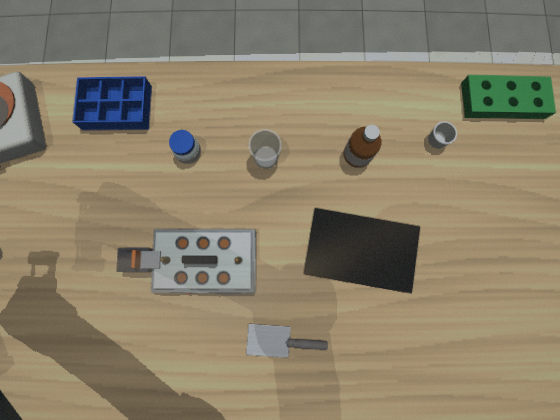

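Everything is clear of the robot. I measure the tab travel and the plate pose in the unobstructed top view.

Run:
```python
import cv2
b=cv2.imread('pics/top15.png'); cv2.imwrite('pics/top15z.png',cv2.resize(b[215:305,110:265],None,fx=5,fy=5,interpolation=cv2.INTER_CUBIC))
b=cv2.imread('pics/side15.png'); cv2.imwrite('pics/side15z.png',cv2.resize(b[225:345,250:360],None,fx=5,fy=5,interpolation=cv2.INTER_CUBIC))
```

```text
(no output)
```

View pics/top15z.png

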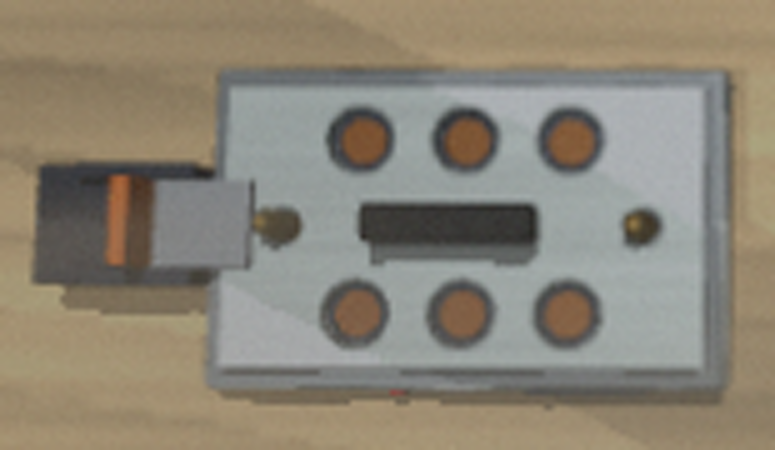

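View pics/side15z.png

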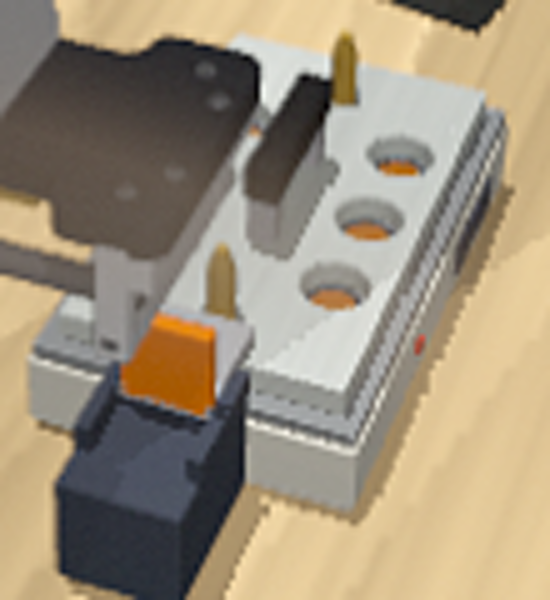

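Run:
```python
from fit import *
a=un([(108,176),(108,264)],(110,215),(5,5)); print('tab outer z94',onz('top',a,94).round(1))
z=52
pt=un([(228,85),(707,85),(704,370),(217,368)],(110,215),(5,5))
fit([('top',pt,[(58,100,z),(58,-100,z),(-58,-100,z),(-58,100,z)])],[501,176,0])
dt=un([(220,70),(727,70),(725,388),(207,386)],(110,215),(5,5))
fit([('top',dt,[(66,108,40),(66,-108,40),(-66,-108,40),(-66,108,40)])],[501,176,0])
```

```text
tab outer z94 [[518.3 311.3  94. ]
 [483.5 309.4  94. ]]
[500.95 175.89] 0.08
[[0.5, 0.3], [-0.4, 0.3], [-0.3, -0.3], [0.3, -0.3]]
[501.   175.66] 0.09
[[0.2, 0.2], [-0.2, 0.2], [-0.2, -0.2], [0.1, -0.2]]
```

```bash
python3 -c "
from workcell import ctrl,readout
s=readout.get_state();print(s['t'],s['ft_force'],abs(s['qd']).max())
print(ctrl.sign_off())"
```

```text
20.8 [-1.09819884 -0.56771504  0.27950484] 4.785747749159466
the job is handed in; nothing more can be done
None
```

I lifted the plate by its handle, lowered it level over both guide pins, released it, and pushed the latch in to its end stop. I handed the job in at t ≈ 20.8 s. No verdict is reported.

**Last checks:**
- **Plate:** in the top view its centre is within about 0.3 mm of the deck's and its turn within 0.1°. I did not measure its final height or tilt. It touched down at TCP z 65.8, against 65.75 predicted for seated, and looked flat in both views.
- **Latch:** the tab moved about 23 mm from its starting position. It stopped hard, with force rising from about 3 N to about 16 N, and its tongue lies over the plate's end.
- **Robot:** it ended well clear, with about 1 N or less on the wrist. The last reading before hand-in still showed up to 4.8°/s at a joint, so the arm was settling.
- **Beaker, bottle and jar:** they appear where they started in the final top view; I compared this by eye only.

**First latch push missed:** the fingers slid over the tab with no force. In the pictures their tips sit about 22 mm higher than the stated TCP implies. I backed off, came in about 24 mm lower, and the second push worked. It also means I held the handle nearer the finger tips than planned, though the plate stayed level.

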